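# Rake a dropped collar out from under a low wire shelf

## Robot

A 7-joint arm with a two-finger parallel gripper is mounted at the origin on the work surface. World frame = base frame: x ahead of the robot, y to its left, z up, the work surface at z = 0. Lengths are in m, angles in degrees, forces in N, time in s.
With the tool pointing down it reaches from about 0.35 to 0.775 m from the base axis. Payload 3.1 kg.
Tool frame: the origin (TCP) lies midway between the tips of the shut fingers; the grasp point (between the pads) lies 19 mm behind it; z points along the fingers, y is the direction in which the jaws open and shut (so a half turn about z gives the same grasp; the last joint's range is limited). The gripper opens to 85 mm and grips with 20 to 120 N. Pads are 22 mm wide; open, the fingers measure 114 mm over their backs; the gripper's body (76 mm by 85 mm) begins 54 mm behind the grasp point. The pads swing forward as they close: fully open they stand 13 mm farther back than shut.
Start: joints at [-78.077, 17.813, 0.802, 86.603, -0.252, 75.585, -1.558], TCP at [0.136, 0.533, 0.231] pointing down, gripper open.
Joint ranges: [-154.91, 154.91], [-16.99, 109.72], [-72.82, 74.43], [7.12, 147.25], [-82.49, 262.49], [11.32, 116.49], [-174.64, 174.64]. Speed limits (degrees/s): [159.86, 159.86, 180, 180, 180, 180, 180].

## Interface

Orientations are given as a 3x3 rotation matrix whose columns are the frame's x, y, z axes.
In Python, from plant import monitor, optics, arm gives the robot as it stands.
- The arm moves only by the tool play_rows, never from a script. Its argument "series" is a list of rows, each a list of 2 entries, a list of its own where there are three numbers: the shift along the world's x, y, z in cm, then the turn about the world's z in degrees. In form: [[[tx, ty, tz], twist], ...]. A call has 1 to 5 rows; each row is the pose to reach, as a shift and turn from the pose measured when the call began; what a row does not reach only later rows make up. A row lasts 1/12 s, in which the tool goes at most 41.7 mm and 7.16 degrees, less where a joint would pass 70% of its speed; a pose out of reach is approached as far as the arm can. A call with a gripper value outside its range is refused whole. "hand" is the finger opening in cm, from 0 to 8.54, set as the call begins (left out, the last holds). The fingers move at their own pace and stop on an object; "squeeze" is the grip in N (left out, the last holds). Time passes only in rows, so rows that repeat a pose let the fingers close. It gives the time, the measured TCP pose, the force and the opening at its end, in the units of the state.
- monitor.get_state(): the state, without advancing time (a new reading comes with each control period).
- optics.capture(name): name is "scene" or "top"; returns a dict with "image" (400x640x3 uint8, blue, green, red), "camera_matrix" (3x3 intrinsics, pixels), "k1" (the pictures are not rectified: a ray, as slopes to the right and down, at radius r is drawn at 1 + k1 r^2 times it, then the intrinsics apply), "rvec" (rotation vector, rad) and "tvec" (3), from world to camera coordinates, as OpenCV has them. Camera axes: x right, y down, z forward; pixel columns grow to the right and rows downward; lengths in m; the calibration is good to about 2 mm. A picture is of the moment at which its call begins. There is no depth.
- arm.close_job(): hands the job in, once; it reports no verdict.
The state is a dict: "time_s": time; "joint_positions": joint angles; "joint_velocities": joint speeds; "effort": joint torques, N m; "eef_pos": TCP position; "tool_rot": TCP orientation; "ft_force": force on the tool from outside, world axes, zero at the start; "wrist_torque": the same for the moment, N m; "width": finger opening in m.
Only numpy, scipy, OpenCV 4.12 (cv2) and the standard library are available. Lean on these libraries where they do the work, as an engineer would, in place of code of your own. Each camera call takes 0.05 s, during which the arm holds its last target. There are 200 camera calls.

## Task

A steel collar has been dropped and lies under the low wire shelf. Take the probe from its rest, reach in with it under the shelf and, keeping its blade lightly on the bench, drag the collar right out through the open mouth so that it lies flat on the bench just in front of the shelf; then put the probe back on its rest. Never press the probe hard on the bench or the shelf, do not touch the collar with the gripper, and leave the jar, beaker, dish and slide box where they are.

Things in the scene. Friction and masses are not known exactly. Their poses are not given: they have to be found in the camera images.
- probe_grip (a point): Where to grip the probe: centre of its black square handle, 18 x 18 mm, reaching 110 mm behind and 55 mm ahead of this point. Own x runs along the handle towards the blade, z up. A neck 62 to 70 mm ahead steps down to a springy flat steel strip, 16 mm wide, 3 mm thick, that ends in a turned-down foot 200 mm ahead. About 180 g, balances near this point.
- rest_seat (a point): Where probe_grip is when the probe lies on its rest: 70 mm above the bench. Own x axis runs along the seated handle towards the blade. The rest is a fixed grey base 140 x 70 x 6 mm with two yokes 46 mm before and behind this point, 12 mm thick, slots 24 mm wide with flared mouths, tops 87 mm above the bench.
- shelf_mouth (a point): Middle of the open front edge of the low wire shelf, at bench height. Own x runs along this edge, own +y points in under the shelf, z up. The fixed shelf is 240 mm along x, 160 mm deep, with thin corner legs and a closed back 159 mm in. Clear height underneath 55 mm, wire top 62 mm above the bench.
- collar_center (a point): Centre of the dropped collar, a flat steel ring 30 mm across, hole 14 mm, 5 mm high, about 22 g, lying flat on the bench under the shelf, 35 to 95 mm in from the mouth. This point is 2.5 mm above the bench. Its z axis is its ring axis.
- table: The white bench, top at height 0. Over 5 N between probe and bench counts as pressing hard.
- shelf: The wire shelf as a whole; origin on the bench, 80 mm in from shelf_mouth, same axes. Over 6 N between probe and shelf counts as pressing hard.
- probe: Whole probe, origin and axes as probe_grip. Foot: plate 4 mm thick, 56 mm wide, reaching 14.5 mm below the strip, its end wings point 13 mm back to the handle, 50 mm apart inside. Its lower edge is 42 mm below the origin, give or take 14 mm: the stiff neck is left bent up or down, unmeasured, so feel for the bench. The strip gives about 0.9 N per mm of bend at the foot.
- collar: The collar as a whole; origin at the centre of its underside.
- slide_box: Blue slide box 92 x 37 x 35 mm standing loose at the back of the shelf top, origin under its centre; bystander.
- jar: Small clear jar with lid, 42 mm across, 60 mm high, near the shelf mouth's far corner, origin under its centre; bystander.
- beaker: Glass beaker, 72 mm across, 90 mm high, behind the shelf, origin under its centre; bystander.
- dish: Shallow glass dish, 80 mm across, 16 mm high, behind the shelf, origin under its centre; bystander.
Not all that is in view belongs to the job. Leave any green, pink or yellow look-alike of the part that bears rest_seat alone.

How it is judged:
By the outcome, as a careful person would: the job done as asked, in the order asked, and still so for the second after the job is handed in, with the robot touching nothing.
It also fails if it takes over 53 s, if anything falls off the work surface, if the arm or the gripper's body presses on something with over 40 N, if the wrist force passes 120 N, or if a joint passes its speed limit or range.

## Working session

There is one attempt and no reset: what is moved stays moved. The work goes in short steps, Python scripts to look and compute and a tool call to move; the robot and the scene stay as the last step left them, time stands still between calls to the robot, and variables do not carry over. Pictures are saved under pics/ and viewed, about 8 in all and at most 12, crops included, and the job is handed in when it is done.

Besides the shell and the picture viewer there is one more tool, called after "Emit:" by a JSON object that holds its "method" and its "body". play_rows: Moves the arm, as the interface text tells. Its arguments: {"type":"object","properties":{"series":{"type":"array"},"hand":{"type":"number"},"squeeze":{"type":"number"}},"required":["series"]}

```bash
ls; mkdir -p pics; cat > h.py <<'E'
import numpy as np, cv2
from plant import monitor, optics, arm
def cap(n,f=None):
    d=optics.capture(n)
    if f: cv2.imwrite('pics/'+f,d['image'])
    np.savez('pics/'+n+'.npz',**{k:np.array(v) for k,v in d.items()})
    return d
def ray(d,uv):
    K=np.array(d['camera_matrix']);R=cv2.Rodrigues(np.array(d['rvec']).astype(float))[0];t=np.array(d['tvec']).ravel()
    p=cv2.undistortPoints(np.array(uv,float).reshape(-1,1,2),K,np.array([float(d['k1']),0,0,0])).reshape(-1,2)
    v=np.c_[p,np.ones(len(p))]@R
    return -R.T@t, v/np.linalg.norm(v,axis=1)[:,None]
def plane(d,uv,z):
    c,v=ray(d,uv); return c+v*((z-c[2])/v[:,2])[:,None]
def tri(d1,a,d2,b):
    c1,v1=ray(d1,[a]);c2,v2=ray(d2,[b]);v1=v1[0];v2=v2[0]
    s=np.linalg.lstsq(np.c_[v1,-v2],c2-c1,rcond=None)[0]
    p,q=c1+s[0]*v1,c2+s[1]*v2
    return (p+q)/2,np.linalg.norm(p-q)
def proj(d,P):
    return cv2.projectPoints(np.array(P,float).reshape(-1,1,3),np.array(d['rvec']).astype(float),np.array(d['tvec']).astype(float),np.array(d['camera_matrix']),np.array([float(d['k1']),0,0,0]))[0].reshape(-1,2)
def load(n): return dict(np.load('pics/'+n+'.npz'))
E
python3 - <<'E'
from h import *
for n in('scene','top'):
    d=cap(n,n+'0.png'); c,v=ray(d,[[320,200]]); print(n,c,v,d['k1'],d['camera_matrix'][0])
s=monitor.get_state();print(s)
E
```

```text
pics
scene [1.20865921 0.68719337 0.73283339] [[-0.56795916 -0.62228855 -0.53868298]] -0.0988190774533062 [392.59273613   0.         320.39291402]
top [ 0.26245337 -0.09383043  1.31945953] [[ 0.21666467 -0.0042853  -0.97623668]] 0.04305307705142269 [470.19509228   0.         316.70901136]
{'time_s': 0.1, 'joint_positions': array([-78.07735687,  17.85585998,   0.80069841,  86.68383671,
        -0.25394123,  75.58507461,  -1.55854832]), 'joint_velocities': array([ 0.05615103, -0.11297105,  0.05322927, -0.29016369, -0.00595021,
        0.03581281,  0.03908519]), 'effort': array([ 4.30612990e-04, -3.80850935e+01,  1.46483034e-01, -2.31245667e+01,
        1.22202080e-02,  7.91349623e-03,  2.68029379e-05]), 'eef_pos': array([0.13576187, 0.53229259, 0.23032209]), 'tool_rot': array([[-9.68985257e-01,  2.47118072e-01, -4.78924773e-04],
       [ 2.47118530e-01,  9.68982999e-01, -2.09269254e-03],
       [-5.30721837e-05, -2.14613941e-03, -9.99997696e-01]]), 'ft_force': array([ 0.23260847, -0.73978201,  0.12908527]), 'wrist_torque': array([ 0.02332938, -0.07780627,  0.00924666]), 'width': 0.08516073941490424}
```

View pics/scene0.png

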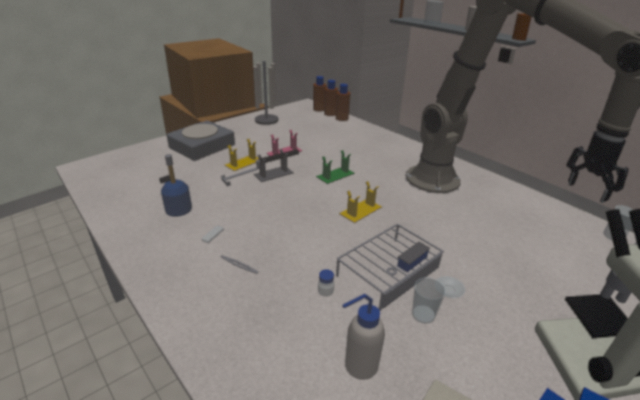

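View pics/top0.png

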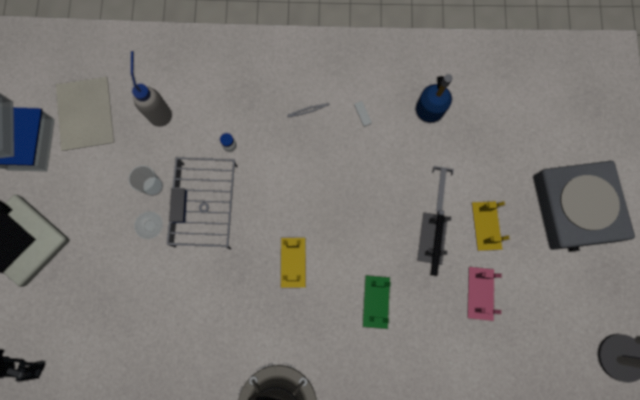

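Pictures 1–2. In the top view, the probe lies on the grey rest at (433,240) with its blade up (+x). The look-alikes are yellow (293,262) and (487,225), green (377,302) and pink (481,293). The shelf is at (203,203), closed back at left with the slide box, and the collar is seen through the wires at (205,207). I choose the grey rest carrying the probe and check it in a close crop.

```bash
python3 - <<'E'
from h import *
t=load('top');s=load('scene')
def cr(d,x0,y0,x1,y1,f): return cv2.resize(d['image'][y0:y1,x0:x1],None,fx=f,fy=f,interpolation=cv2.INTER_CUBIC)
a=cr(t,160,145,245,255,4.5); b=cr(t,405,155,475,285,4)
c=cr(s,215,125,335,200,3.3); e=cr(s,325,215,450,315,3.)
H=lambda x,y:np.hstack([cv2.copyMakeBorder(i,0,max(x.shape[0],y.shape[0])-i.shape[0],0,4,0) for i in(x,y)])
m=H(a,b); n=H(c,e)
g=lambda m:np.clip(m.astype(float)*1.6,0,255).astype(np.uint8)
cv2.imwrite('pics/c1.png',g(m));cv2.imwrite('pics/c2.png',g(n));print(m.shape,n.shape,a.shape,c.shape)
E
```

```text
(520, 670, 3) (300, 779, 3) (495, 382, 3) (248, 396, 3)
```

View pics/c1.png

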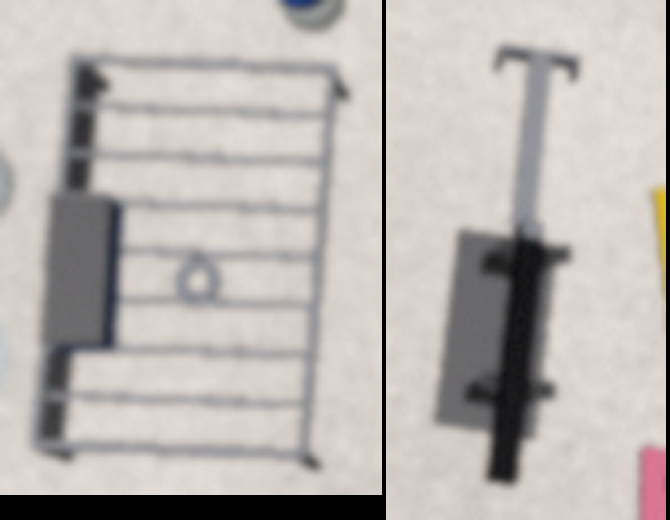

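View pics/c2.png

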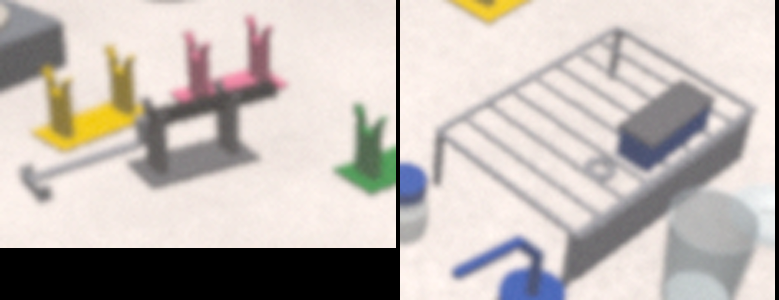

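Pictures 3–4. The crop confirms the grey rest with the black handle between two yokes, and the foot at top (440,168). The collar lies between the wires at top (203.4,206.8), scene (391.7,270.8). Next I measure from both views.

```bash
python3 - <<'E'
from h import *
np.set_printoptions(precision=4,suppress=True)
t=load('top');s=load('scene')
def A(X,Y): return [(X+.5)/4.5-.5+160,(Y+.5)/4.5-.5+145]
def B(X,Y): return [(X-386+.5)/4-.5+405,(Y+.5)/4-.5+155]
def C(X,Y): return [(X+.5)/3.3-.5+215,(Y+.5)/3.3-.5+125]
def E(X,Y): return [(X-400+.5)/3-.5+325,(Y+.5)/3-.5+215]
for n,p,q in [('front+x',A(333,68),E(438,133)),('front-x',A(305,452),E(617,32)),('back+x',A(75,60),E(572,236)),('back-x',A(40,447),E(752,110)),
 ('collar',A(197,280),E(600,168)),('hback',B(502,478),C(275,88)),('hfront',B(528,238),C(145,122)),('foot',B(539,58),C(36,183))]:
    P,g=tri(t,p,s,q); print(n,P,'gap',round(g,4))
print('collar z2.5',plane(t,[A(197,280)],.0025),plane(s,[E(600,168)],.0025))
f=plane(t,[A(333,68),A(305,452),A(75,60),A(40,447)],.0605);print('shelf top z60',f)
im=t['image'].astype(int)
# black handle mask
m=(im.max(2)<28).astype(np.uint8); m[:, :405]=0;m[:,475:]=0;m[:155]=0;m[285:]=0
c=max(cv2.findContours(m,0,2)[0],key=cv2.contourArea);r=cv2.minAreaRect(c);print(r,cv2.boxPoints(r))
print(plane(t,cv2.boxPoints(r),.079))
# grey base corners at z=.006
print('base',plane(t,[B(460,230),B(436,424),B(533,437)],.006))
E
```

```text
front+x [0.6509 0.1461 0.057 ] gap 0.0045
front-x [0.4116 0.1496 0.0547] gap 0.0053
back+x [0.6534 0.3043 0.0569] gap 0.0007
back-x [0.4115 0.3071 0.0557] gap 0.005
collar [0.5262 0.2336 0.0028] gap 0.0031
hback [ 0.3448 -0.3992  0.07  ] gap 0.0067
hfront [ 0.5082 -0.4245  0.0669] gap 0.0013
foot [ 0.6435 -0.4442  0.0294] gap 0.0073
collar z2.5 [[0.5272 0.2324 0.0025]] [[0.5249 0.2346 0.0025]]
shelf top z60 [[0.6513 0.1438 0.0605]
 [0.4125 0.1464 0.0605]
 [0.6525 0.3029 0.0605]
 [0.4122 0.3034 0.0605]]
((434.1710510253906, 243.8389129638672), (14.018604278564453, 58.42087936401367), 6.911227226257324) [[423.6978 271.9937]
 [430.7276 213.9973]
 [444.6443 215.6842]
 [437.6145 273.6805]]
[[ 0.3514 -0.3739  0.079 ]
 [ 0.5061 -0.3967  0.079 ]
 [ 0.5023 -0.4336  0.079 ]
 [ 0.348  -0.4099  0.079 ]]
base [[ 0.5253 -0.3932  0.006 ]
 [ 0.3875 -0.373   0.006 ]
 [ 0.3802 -0.4398  0.006 ]]
```

The measurements agree with the text:
- **Handle:** 165 mm long, about -8.6°, seat at (0.453,-0.416,0.070). Base size and centre match.
- **Shelf:** mouth at (0.532,0.147), axes along the world's.
- **Collar:** (0.526,0.2335), 87 mm in.

Now I move over towards the rest.

Emit:
{"method": "play_rows", "body": {"series": [[[3.5,-1.4,0],-6],[[7,-2.7,0],-12],[[10.6,-4.1,0],-18],[[14.1,-5.4,0],-24],[[17.7,-6.8,0],-29]]}}

```text
time_s: 0.52
eef_pos: [0.3138, 0.4633, 0.2299]
tool_rot: [[-0.725, 0.689, -0.002], [0.689, 0.725, -0.002], [-0.0, -0.003, -1.0]]
ft_force: [0.0, 1.3, -0.0]
width: 0.0855
```

Emit:
{"method": "play_rows", "body": {"series": [[[2.9,-2.5,0],-6],[[5.8,-5.1,0],-12],[[8.8,-7.6,0],-18],[[11.7,-10.2,0],-24],[[14.6,-12.7,0],-29]]}}

```text
time_s: 0.93
eef_pos: [0.4607, 0.3345, 0.2295]
tool_rot: [[-0.295, 0.955, -0.004], [0.955, 0.295, -0.002], [-0.0, -0.004, -1.0]]
ft_force: [0.7, 0.9, -0.4]
width: 0.0855
```

Emit:
{"method": "play_rows", "body": {"series": [[[2,-3.4,0],-6],[[4,-6.8,0],-12],[[6,-10.1,0],-18],[[7.8,-13.5,0],-24],[[9.5,-16.9,0],-29]]}}

```text
time_s: 1.35
eef_pos: [0.5562, 0.1638, 0.2289]
tool_rot: [[0.21, 0.978, -0.005], [0.978, -0.21, 0.0], [-0.001, -0.005, -1.0]]
ft_force: [0.5, -0.3, -0.3]
width: 0.0856
```

Emit:
{"method": "play_rows", "body": {"series": [[[0.7,-4,0],-6],[[1.4,-8,0],-12],[[2.1,-12,0],-18],[[2.7,-16,0],-24],[[3.3,-19.8,0],-29]]}}

```text
time_s: 1.77
eef_pos: [0.5887, -0.0365, 0.2285]
tool_rot: [[0.662, 0.75, -0.005], [0.75, -0.662, 0.002], [-0.002, -0.005, -1.0]]
ft_force: [0.9, 0.5, -0.0]
width: 0.0857
```

Emit:
{"method": "play_rows", "body": {"series": [[[-0.6,-4,0],-6],[[-1.2,-8,0],-12],[[-1.8,-12.1,0],-18],[[-2.5,-16.2,0],-24],[[-3.1,-20.2,0],-29]]}}

```text
time_s: 2.18
eef_pos: [0.5568, -0.2402, 0.228]
tool_rot: [[0.944, 0.33, -0.004], [0.331, -0.944, 0.005], [-0.002, -0.006, -1.0]]
ft_force: [-0.5, -0.1, -0.3]
width: 0.0848
```

Emit:
{"method": "play_rows", "body": {"series": [[[-2,-3.6,0],-6],[[-4,-7,0],-12],[[-6,-10.6,0],-18],[[-8,-14.2,0],-24],[[-10.4,-18,0],-29]]}}

```text
time_s: 2.6
eef_pos: [0.4539, -0.4184, 0.2273]
tool_rot: [[0.985, -0.172, -0.002], [-0.172, -0.985, 0.007], [-0.003, -0.007, -1.0]]
ft_force: [1.7, -0.2, 0.3]
width: 0.0853
```

Emit:
{"method": "play_rows", "body": {"series": [[[0,0.1,-3.5],0.6],[[-0.1,0.2,-7],1.3],[[-0.1,0.2,-10],1.3],[[-0.1,0.2,-12],1.3],[[-0.1,0.2,-12],1.3]], "squeeze": 40}}

```text
time_s: 3.02
eef_pos: [0.4505, -0.4125, 0.1015]
tool_rot: [[0.989, -0.15, -0.009], [-0.15, -0.989, 0.016], [-0.012, -0.014, -1.0]]
ft_force: [0.1, 1.3, -0.1]
width: 0.0857
```

```bash
python3 - <<'E'
from h import *
t=cap('top');s=cap('scene')
a=cv2.resize(t['image'][155:285,395:485],None,fx=4.5,fy=4.5,interpolation=cv2.INTER_CUBIC)
b=cv2.resize(s['image'][110:200,210:310],None,fx=3.9,fy=3.9,interpolation=cv2.INTER_CUBIC)
m=np.zeros((585,800,3),np.uint8);m[:a.shape[0],:405]=a[:585];m[:351,408:798]=b
cv2.imwrite('pics/g1.png',np.clip(m*1.6,0,255).astype(np.uint8))
E
```

```text
(no output)
```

View pics/g1.png

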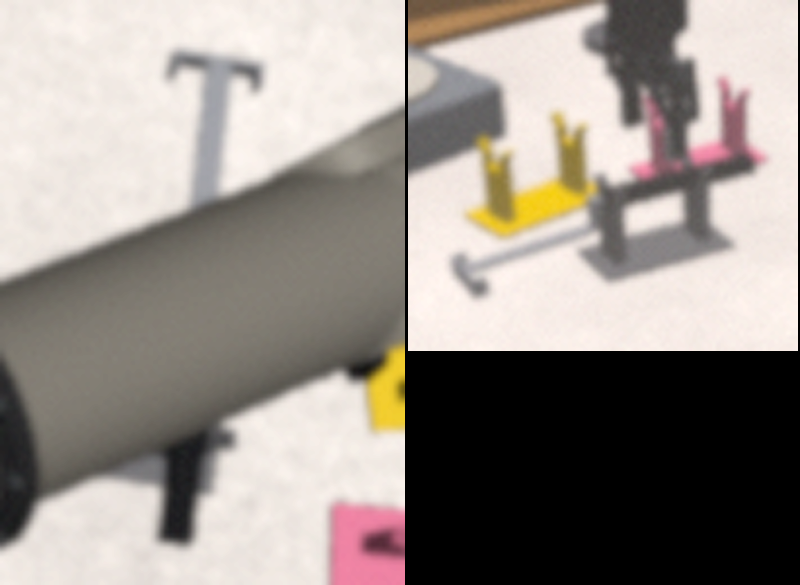

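Picture 5. The open fingers hover above the handle. I check the numbers by projecting the aim and the yokes.

```bash
python3 - <<'E'
from h import *
s=load('scene');st=monitor.get_state();p=st['eef_pos'];print(p,st['tool_rot'][:,0],st['ft_force'])
u=np.array([.9888,-.150,0]);g=np.array([.4530,-.4160,.070])
for n,P in [('tcp',p),('tcp at .07',[p[0],p[1],.07]),('seat',g),('yokeF top',g+.046*u+[0,0,.017]),('yokeB top',g-.046*u+[0,0,.017]),('hb',g-.11*u),('hf',g+.055*u)]:
    q=proj(s,P)[0]; print(n,(q-[210,110])*3.9+[408,0])
E
```

```text
[ 0.4526038  -0.41595056  0.10686193] [ 0.98871871 -0.14972163 -0.00432939] [ 0.17090726 -0.63167673  1.79080628]
tcp [648.25216754 150.03036973]
tcp at .07 [649.7456619  184.79525617]
seat [649.38022537 184.89290938]
yokeF top [605.12595735 179.74316391]
yokeB top [691.06609672 158.52443866]
hb [748.1860473  160.05887886]
hf [597.4800784  198.01174354]
```

Handle and fingers show the same small calibration shift, so the aim is good. I descend and grip.

Emit:
{"method": "play_rows", "body": {"series": [[[0,0,-2],0],[[0,0,-4],0],[[0,0,-5.4],0],[[0,0,-5.4],0],[[0,0,-5.4],0]]}}

```text
time_s: 3.53
eef_pos: [0.4529, -0.4162, 0.0535]
tool_rot: [[0.989, -0.149, -0.003], [-0.149, -0.989, 0.007], [-0.004, -0.007, -1.0]]
ft_force: [-0.3, -0.7, 0.7]
width: 0.0854
```

Emit:
{"method": "play_rows", "body": {"series": [[[0,0,0],0],[[0,0,0],0],[[0,0,0],0],[[0,0,0],0],[[0,0,0],0]], "hand": 3.0}}

```text
time_s: 3.95
eef_pos: [0.4532, -0.4165, 0.0541]
tool_rot: [[0.989, -0.149, -0.002], [-0.149, -0.989, 0.007], [-0.003, -0.007, -1.0]]
ft_force: [-0.1, -0.2, -0.1]
width: 0.0302
```

Emit:
{"method": "play_rows", "body": {"series": [[[0,0,0],0],[[0,0,0],0],[[0,0,0],0],[[0,0,0],0],[[0,0,0],0]], "hand": 1.0, "squeeze": 40}}

```text
time_s: 4.37
eef_pos: [0.4533, -0.4166, 0.0544]
tool_rot: [[0.989, -0.149, -0.002], [-0.149, -0.989, 0.007], [-0.003, -0.006, -1.0]]
ft_force: [-0.5, 0.1, 3.2]
width: 0.0174
```

Emit:
{"method": "play_rows", "body": {"series": [[[0,0,0.3],0],[[0,0,1.5],0],[[0,0,4],0],[[0,0,7],0],[[0,0,10],0]], "squeeze": 70}}

```text
time_s: 4.78
eef_pos: [0.4526, -0.4159, 0.1552]
tool_rot: [[0.989, -0.15, -0.004], [-0.15, -0.989, 0.008], [-0.005, -0.007, -1.0]]
ft_force: [0.7, -1.0, -2.1]
width: 0.017
```

Emit:
{"method": "play_rows", "body": {"series": [[[0.3,1,1],4],[[0.8,3,2],10],[[1.3,5,2],17],[[1.9,7.5,2],24],[[2.4,10,2],31]]}}

```text
time_s: 5.2
eef_pos: [0.4765, -0.3153, 0.1759]
tool_rot: [[0.923, 0.385, -0.007], [0.385, -0.923, 0.005], [-0.005, -0.007, -1.0]]
ft_force: [-0.2, 0.8, -1.2]
width: 0.0168
```

Emit:
{"method": "play_rows", "body": {"series": [[[0.5,2.2,0],7],[[1,4.4,0],14],[[1.5,6.6,0],21],[[2,8.8,0],28],[[2.5,11,0],35]]}}

```text
time_s: 5.62
eef_pos: [0.5011, -0.2044, 0.1763]
tool_rot: [[0.53, 0.848, -0.008], [0.848, -0.53, -0.0], [-0.005, -0.007, -1.0]]
ft_force: [1.0, 1.0, -2.0]
width: 0.0168
```

Emit:
{"method": "play_rows", "body": {"series": [[[0.5,2.2,0],7],[[1,4.5,0],14],[[1.7,7,0],21],[[2,9,0],27],[[2.3,10.5,0],32]]}}

```text
time_s: 6.03
eef_pos: [0.5241, -0.0967, 0.1766]
tool_rot: [[-0.007, 1.0, -0.007], [1.0, 0.007, -0.003], [-0.003, -0.007, -1.0]]
ft_force: [0.1, 0.4, -1.6]
width: 0.0168
```

Emit:
{"method": "play_rows", "body": {"series": [[[0,0,0],0],[[0,0,0],0],[[0,0,0],0]]}}

```text
time_s: 6.28
eef_pos: [0.5236, -0.0986, 0.1769]
tool_rot: [[-0.003, 1.0, -0.007], [1.0, 0.003, -0.005], [-0.005, -0.007, -1.0]]
ft_force: [-0.3, -0.5, -2.3]
width: 0.0167
```

```bash
python3 - <<'E'
from h import *
t=cap('top');s=cap('scene')
a=cv2.resize(t['image'][145:260,165:345],None,fx=4.4,fy=4.4,interpolation=cv2.INTER_CUBIC)[:420]
x=proj(s,[.5236,.1,.15])[0];print(x);x0,y0=int(x[0])-80,int(x[1])-15
b=cv2.resize(s['image'][y0:y0+60,x0:x0+165],None,fx=4.4,fy=4.4,interpolation=cv2.INTER_CUBIC);print(x0,y0,a.shape)
m=np.zeros((600,792,3),np.uint8);m[:330,:]=a[:330,:792];m[333:333+264,:726]=b[:264]
cv2.imwrite('pics/f1.png',np.clip(m*1.6,0,255).astype(np.uint8))
E
```

```text
[360.32061258 204.33885884]
280 189 (420, 792, 3)
```

View pics/f1.png

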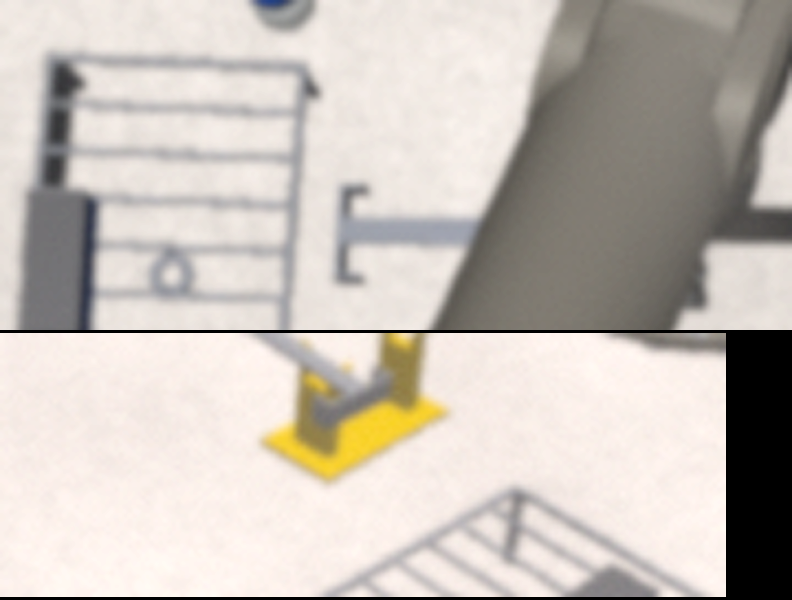

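Picture 6. The foot with its wings shows at (343,235) in the top crop, and its lower edge is near (354,410) in the scene crop. The strip is parallel to world y. Triangulating:

```bash
python3 - <<'E'
from h import *
np.set_printoptions(precision=4,suppress=True)
t=load('top');s=load('scene')
T=lambda X,Y:[165+(X+.5)/4.4-.5,145+(Y+.5)/4.4-.5]
S=lambda X,Y:[280+(X+.5)/4.4-.5,189+(Y-333+.5)/4.4-.5]
for n,a,b in[('wing+x',T(345,187),S(318,415)),('wing-x',T(341,282),S(388,383)),('mid',T(343,235),S(354,402)),('jar top',[227,140],[326,274])]:print(n,tri(t,a,s,b))
print('foot',plane(t,[T(343,235)],.143),'strip root',plane(t,[T(470,231)],.155))
p=monitor.get_state();print(p['eef_pos'],p['ft_force'])
E
```

```text
wing+x (array([0.5519, 0.0975, 0.151 ]), np.float64(0.0027374968118110965))
wing-x (array([0.4939, 0.0985, 0.1515]), np.float64(0.002338138759040029))
mid (array([0.5229, 0.0984, 0.149 ]), np.float64(3.838806114566169e-05))
jar top (array([0.7094, 0.1679, 0.0552]), np.float64(0.0031474901239259977))
foot [[0.5242 0.0994 0.143 ]] strip root [[0.5256 0.0245 0.155 ]]
[ 0.5235 -0.0992  0.1768] [ 0.4985 -0.0251 -2.2024]
```

Emit:
{"method": "play_rows", "body": {"series": [[[0.1,0,-3],0],[[0.3,0,-6],0],[[0.3,0,-9],0],[[0.3,0,-11.5],0],[[0.3,0,-12.7],0]]}}

```text
time_s: 6.8
eef_pos: [0.5235, -0.1004, 0.0464]
tool_rot: [[0.002, 1.0, -0.014], [1.0, -0.002, -0.005], [-0.005, -0.014, -1.0]]
ft_force: [-0.7, 0.6, -2.4]
width: 0.0167
```

Emit:
{"method": "play_rows", "body": {"series": [[[0,0,0],0],[[0,0,0],0],[[0,0,0],0]]}}

```text
time_s: 7.05
eef_pos: [0.5241, -0.1019, 0.0473]
tool_rot: [[0.004, 1.0, -0.012], [1.0, -0.004, -0.006], [-0.006, -0.012, -1.0]]
ft_force: [-0.2, 0.1, -1.5]
width: 0.0167
```

Emit:
{"method": "play_rows", "body": {"series": [[[0,0,0],0]]}}

```text
time_s: 7.13
eef_pos: [0.5252, -0.1025, 0.0487]
tool_rot: [[0.005, 1.0, -0.009], [1.0, -0.005, -0.007], [-0.007, -0.009, -1.0]]
ft_force: [-0.1, 0.5, -1.6]
width: 0.017
```

Emit:
{"method": "play_rows", "body": {"series": [[[0,0,0],0]]}}

```text
time_s: 7.22
eef_pos: [0.5264, -0.1032, 0.0501]
tool_rot: [[0.005, 1.0, -0.007], [1.0, -0.005, -0.007], [-0.007, -0.007, -1.0]]
ft_force: [0.8, 0.1, -1.5]
width: 0.0171
```

Emit:
{"method": "play_rows", "body": {"series": [[[0,0,0],0]]}}

```text
time_s: 7.3
eef_pos: [0.5274, -0.1036, 0.0514]
tool_rot: [[0.006, 1.0, -0.004], [1.0, -0.006, -0.008], [-0.008, -0.004, -1.0]]
ft_force: [0.1, 0.6, -2.1]
width: 0.0169
```

```bash
cat > st.py <<'E'
from h import *
np.set_printoptions(precision=4,suppress=True)
F=[];M=[]
for i in range(6):
    s=monitor.get_state();F.append(s['ft_force']);M.append(s['wrist_torque'])
    if i<5: optics.capture('top')
print(round(s['time_s'],2),s['eef_pos'],s['tool_rot'][:,0],'F',np.mean(F,0),'M',np.mean(M,0),'sd',np.std(M,0),np.std(F,0))
E
python3 st.py
```

```text
7.55 [ 0.5265 -0.103   0.0504] [ 0.0052  1.     -0.0071] F [ 0.106   0.2816 -1.9782] M [-0.0128 -0.0222  0.0184] sd [0.0249 0.0208 0.023 ] [0.5604 0.2972 0.3691]
```

Emit:
{"method": "play_rows", "body": {"series": [[[0,0,-0.4],0],[[-0.1,0.2,-0.8],0],[[-0.1,0.3,-1.2],0],[[-0.1,0.3,-1.2],0]]}}

```text
time_s: 7.88
eef_pos: [0.5243, -0.0992, 0.037]
tool_rot: [[0.005, 1.0, -0.009], [1.0, -0.005, -0.006], [-0.006, -0.009, -1.0]]
ft_force: [0.2, 0.1, -1.9]
width: 0.0163
```

```bash
python3 st.py
```

```text
8.13 [ 0.5256 -0.1002  0.0385] [ 0.0052  1.     -0.0073] F [-0.143   0.1546 -1.4952] M [-0.0051 -0.0088  0.0133] sd [0.0444 0.0214 0.0215] [0.3815 0.6075 0.2941]
```

Emit:
{"method": "play_rows", "body": {"series": [[[0,0,-0.3],0],[[0,0,-0.3],0],[[0,0,-0.3],0]]}}

```text
time_s: 8.38
eef_pos: [0.5257, -0.1002, 0.0355]
tool_rot: [[0.006, 1.0, -0.006], [1.0, -0.006, -0.007], [-0.007, -0.006, -1.0]]
ft_force: [0.2, 0.1, -2.3]
width: 0.0168
```

```bash
python3 st.py
```

```text
8.63 [ 0.5257 -0.1002  0.0356] [ 0.0053  1.     -0.0073] F [-0.0977  0.1224 -1.6148] M [ 0.057  -0.0438 -0.0301] sd [0.0331 0.0302 0.0303] [0.3513 0.4248 0.6339]
```

Emit:
{"method": "play_rows", "body": {"series": [[[0,0,-0.2],0],[[0,0,-0.2],0],[[0,0,-0.2],0]]}}

```text
time_s: 8.88
eef_pos: [0.5258, -0.1002, 0.0336]
tool_rot: [[0.005, 1.0, -0.006], [1.0, -0.005, -0.007], [-0.007, -0.005, -1.0]]
ft_force: [0.3, 0.9, -1.0]
width: 0.0167
```

```bash
python3 st.py
```

```text
9.13 [ 0.5258 -0.1003  0.0336] [ 0.0054  1.     -0.0074] F [-0.0782  0.1562 -0.6381] M [ 0.1314 -0.0216  0.0006] sd [0.0187 0.0198 0.0287] [0.5453 0.5145 0.4289]
```

Emit:
{"method": "play_rows", "body": {"series": [[[0,0,0.9],0],[[0,1,1.6],0],[[0,3.5,1.6],0],[[0,6,1.6],0],[[0,8.5,1.6],0]]}}

```text
time_s: 9.55
eef_pos: [0.5261, -0.0136, 0.0507]
tool_rot: [[0.006, 1.0, -0.004], [1.0, -0.006, -0.007], [-0.007, -0.004, -1.0]]
ft_force: [0.3, 0.5, -1.7]
width: 0.0162
```

Emit:
{"method": "play_rows", "body": {"series": [[[0,1,0],0],[[0,2,0],0],[[0,3,0],0]]}}

```text
time_s: 9.8
eef_pos: [0.5264, 0.0166, 0.0512]
tool_rot: [[0.006, 1.0, -0.003], [1.0, -0.006, -0.007], [-0.007, -0.003, -1.0]]
ft_force: [0.2, -0.2, -1.3]
width: 0.0168
```

```bash
python3 st.py
```

```text
10.05 [0.5262 0.0145 0.0508] [ 0.0081  0.9999 -0.0081] F [ 0.0502 -0.2893 -1.6787] M [ 0.0096  0.0052 -0.0017] sd [0.0951 0.0217 0.0296] [0.4442 0.9308 0.2547]
```

Emit:
{"method": "play_rows", "body": {"series": [[[0,1.2,0],0],[[0,2.4,0],0],[[0,3.8,0],0],[[0,5.2,0],0],[[0,5.2,0],0]]}}

```text
time_s: 10.47
eef_pos: [0.5259, 0.0722, 0.0505]
tool_rot: [[0.002, 1.0, -0.005], [1.0, -0.002, -0.004], [-0.004, -0.005, -1.0]]
ft_force: [-0.1, 1.0, -2.5]
width: 0.0167
```

```bash
python3 st.py; python3 - <<'E'
from h import *
t=cap('top');s=cap('scene')
a=cv2.resize(t['image'][145:255,160:260],None,fx=4,fy=4,interpolation=cv2.INTER_CUBIC)
b=cv2.resize(s['image'][215:315,325:450],None,fx=3.1,fy=3.1,interpolation=cv2.INTER_CUBIC)
m=np.zeros((440,800,3),np.uint8);m[:,:400]=a;m[:310,404:791]=b
cv2.imwrite('pics/f2.png',np.clip(m*1.6,0,255).astype(np.uint8))
E
```

```text
10.72 [0.5262 0.0651 0.0508] [ 0.0098  0.9999 -0.0091] F [ 0.4068 -0.1123 -1.8512] M [-0.0183 -0.0012  0.005 ] sd [0.0633 0.0122 0.0345] [0.4516 0.738  0.4308]Traceback (most recent call last):
  File "<stdin>", line 5, in <module>
ValueError: could not broadcast input array from shape (310,388,3) into shape (310,387,3)
```

```bash
cat > v.py <<'E'
import sys
from h import *
t=load('top');s=load('scene')
if len(sys.argv)>2: t=cap('top');s=cap('scene')
a=cv2.resize(t['image'][145:255,160:260],None,fx=4,fy=4,interpolation=cv2.INTER_CUBIC)
b=cv2.resize(s['image'][215:315,325:450],None,fx=3.1,fy=3.1,interpolation=cv2.INTER_CUBIC)
m=np.zeros((440,800,3),np.uint8);m[:,:400]=a;m[:310,404:404+b.shape[1]]=b
cv2.imwrite('pics/'+sys.argv[1],np.clip(m*1.6,0,255).astype(np.uint8))
E
python3 v.py f2.png
```

```text
(no output)
```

View pics/f2.png

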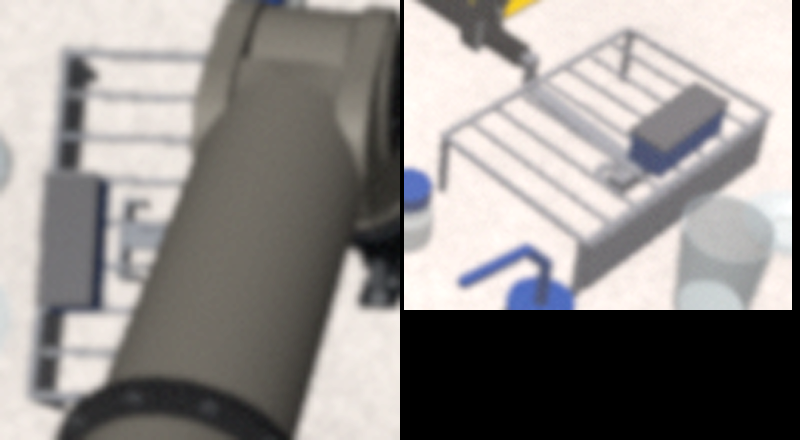

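Picture 7. The foot plate is at top crop (127,240), about 25 mm beyond the collar centre and aligned with it in x. It's clear of the wires, so I lower to light contact.

Emit:
{"method": "play_rows", "body": {"series": [[[0,0.4,-0.3],-0.3],[[0,0.5,-0.7],-0.4],[[0,0.5,-1.1],-0.4],[[0,0.5,-1.3],-0.4],[[0,0.5,-1.3],-0.4]]}}

```text
time_s: 11.23
eef_pos: [0.5254, 0.0701, 0.0369]
tool_rot: [[0.017, 1.0, -0.006], [1.0, -0.017, -0.009], [-0.009, -0.006, -1.0]]
ft_force: [-0.8, -0.1, -2.2]
width: 0.0165
```

```bash
python3 st.py
```

```text
11.48 [0.5264 0.0702 0.038 ] [ 0.0171  0.9998 -0.0087] F [ 0.0495  0.3165 -1.5467] M [-0.0147  0.0004  0.0239] sd [0.0135 0.0131 0.0295] [0.6639 0.3039 0.3685]
```

Emit:
{"method": "play_rows", "body": {"series": [[[0,0,-0.2],0.4],[[0,0,-0.4],0.8],[[0,0,-0.4],0.8]]}}

```text
time_s: 11.73
eef_pos: [0.5266, 0.0702, 0.0339]
tool_rot: [[0.003, 1.0, -0.003], [1.0, -0.003, -0.008], [-0.008, -0.003, -1.0]]
ft_force: [0.8, -0.3, -0.9]
width: 0.0169
```

```bash
python3 st.py
```

```text
11.98 [0.5267 0.0702 0.0342] [ 0.0033  1.     -0.0084] F [ 0.1903 -0.1252 -0.7215] M [ 0.2173 -0.069  -0.0716] sd [0.0218 0.0281 0.0336] [0.4734 0.7557 0.4117]
```

Emit:
{"method": "play_rows", "body": {"series": [[[0,-0.5,0],0],[[0,-1.1,0],0],[[0,-1.8,0],0],[[0,-2.5,0],0],[[0,-3,0],0]]}}

```text
time_s: 12.4
eef_pos: [0.5265, 0.0385, 0.0342]
tool_rot: [[0.005, 1.0, -0.003], [1.0, -0.005, -0.009], [-0.009, -0.003, -1.0]]
ft_force: [0.0, 0.1, -0.3]
width: 0.0166
```

```bash
python3 st.py
```

```text
12.65 [0.5268 0.04   0.0342] [ 0.0037  1.     -0.0086] F [ 0.0433 -0.3672 -0.5508] M [ 0.1157 -0.0318 -0.0302] sd [0.0759 0.0298 0.0205] [0.3982 0.245  0.2117]
```

Emit:
{"method": "play_rows", "body": {"series": [[[0,-0.7,0],0],[[0,-1.4,0],0],[[0,-2.1,0],0],[[0,-2.8,0],0],[[0,-3.5,0],0]]}}

```text
time_s: 13.07
eef_pos: [0.5267, 0.004, 0.0342]
tool_rot: [[0.004, 1.0, -0.003], [1.0, -0.004, -0.009], [-0.009, -0.003, -1.0]]
ft_force: [-1.4, 0.1, -0.6]
width: 0.0162
```

```bash
python3 st.py
```

```text
13.32 [0.5269 0.0047 0.0342] [ 0.0041  1.     -0.0087] F [-0.3645 -0.4704 -0.6044] M [ 0.1401 -0.0261 -0.0008] sd [0.11   0.028  0.0252] [0.622  0.3927 0.2692]
```

Emit:
{"method": "play_rows", "body": {"series": [[[0,-0.7,0],0],[[0,-1.4,0],0],[[0,-2.1,0],0],[[0,-2.8,0],0],[[0,-3.5,0],0]]}}

```text
time_s: 13.73
eef_pos: [0.5268, -0.0313, 0.0342]
tool_rot: [[0.005, 1.0, -0.003], [1.0, -0.005, -0.009], [-0.009, -0.003, -1.0]]
ft_force: [-0.3, 0.2, -0.7]
width: 0.0168
```

Emit:
{"method": "play_rows", "body": {"series": [[[0,-0.7,0],0],[[0,-1.4,0],0],[[0,-2.1,0],0],[[0,-2.7,0],0],[[0,-3.3,0],0]]}}

```text
time_s: 14.15
eef_pos: [0.5267, -0.065, 0.0342]
tool_rot: [[0.005, 1.0, -0.003], [1.0, -0.005, -0.009], [-0.009, -0.003, -1.0]]
ft_force: [-0.4, 0.5, -0.8]
width: 0.017
```

```bash
python3 st.py; sed -i 's/160:260\]/160:260]/' v.py; python3 v.py f3.png new
```

```text
14.4 [ 0.5269 -0.0644  0.0343] [ 0.0046  0.9999 -0.0089] F [ 0.0353 -0.7271 -0.7339] M [ 0.1367 -0.0052 -0.0059] sd [0.094  0.0288 0.0259] [0.4114 1.0169 0.5877]
```

View pics/f3.png

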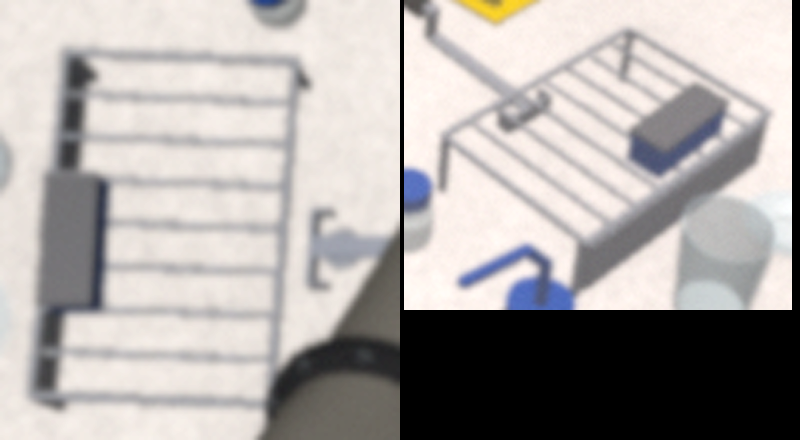

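Picture 8. The collar sits in the foot at top crop (343,247), outside the front wire. I drag 10 mm further, back off 4 mm and lift.

Emit:
{"method": "play_rows", "body": {"series": [[[0,-0.4,0],0],[[0,-0.8,0],0],[[0,-1,0],0],[[0,-1,0],0],[[0,-0.9,0],0]]}}

```text
time_s: 14.92
eef_pos: [0.5268, -0.0739, 0.0343]
tool_rot: [[0.005, 1.0, -0.002], [1.0, -0.005, -0.01], [-0.01, -0.002, -1.0]]
ft_force: [0.3, -0.3, -1.1]
width: 0.0169
```

Emit:
{"method": "play_rows", "body": {"series": [[[0,0.2,0],0],[[0,0.5,0],0],[[0,0.5,0.3],0],[[0,0.5,1],0],[[0,0.5,2],0]]}}

```text
time_s: 15.33
eef_pos: [0.5259, -0.0685, 0.0542]
tool_rot: [[0.004, 1.0, -0.005], [1.0, -0.004, -0.009], [-0.01, -0.005, -1.0]]
ft_force: [1.5, -0.0, -1.8]
width: 0.0166
```

Emit:
{"method": "play_rows", "body": {"series": [[[0,0,2],0],[[0,0,5],0],[[0,0,8.5],0],[[0,0,12],0],[[0,0,12.5],0]]}}

```text
time_s: 15.75
eef_pos: [0.5304, -0.0698, 0.187]
tool_rot: [[0.005, 1.0, 0.009], [1.0, -0.005, -0.01], [-0.01, 0.009, -1.0]]
ft_force: [0.6, -0.7, -0.5]
width: 0.0167
```

```bash
python3 st.py; python3 v.py f4.png new; python3 - <<'E'
from h import *
t=load('top')
im=t['image'][185:235,235:265]
cv2.imwrite('pics/x.png',im)
g=cv2.cvtColor(t['image'],cv2.COLOR_BGR2GRAY).astype(int)
print(g[196:218,238:262])
E
```

```text
16.0 [ 0.5245 -0.0681  0.1776] [ 0.0043  0.9999 -0.0091] F [-0.2778 -0.5743 -1.7178] M [-0.0178 -0.0062 -0.0003] sd [0.048  0.0593 0.0208] [0.5829 0.2183 0.7642]
[[102 103 102 102 102 102 102 103 102 102 103 103 103 103 102 103 102 102
   97  83  67  59  59  61]
 [101 102 101 101 102 101 102 102 102 101 102 102 102 102 102 102 101  98
   91  75  61  57  59  62]
 [103 104 104 104 105 105 104 105 104 105 104 104 103 103 103 103 101  97
   84  67  59  58  61  64]
 [117 119 118 119 119 119 119 119 119 119 118 118 118 116 115 115 110 101
   82  64  57  58  62  64]
 [135 135 136 137 138 137 137 136 135 135 134 133 131 132 132 132 125 109
   85  64  58  59  63  65]
 [141 142 143 143 144 144 143 139 136 134 133 129 131 135 139 140 132 110
   81  62  59  59  63  65]
 [143 143 143 142 143 143 139 132 124 119 116 113 117 127 137 139 127 100
   71  60  60  62  63  67]
 [144 144 143 142 142 137 130 120 110 105 103 103 108 116 127 130 114  85
   64  59  60  63  65  67]
 [144 144 145 143 139 131 119 108 104 104 107 107 106 107 116 117  99  72
   59  59  61  63  65  68]
 [145 145 146 145 138 125 110
[... 584 characters left out ...]
44 144 145 144 141 135 127 117 112 109 108 102  85  65  58  59  62
   63  66  67  69  70  72]
 [144 143 144 145 145 144 142 139 134 127 123 120 109  87  64  58  58  62
   63  66  67  69  70  72]
 [143 145 144 145 145 143 145 144 142 141 138 130 110  81  62  58  61  63
   65  66  69  69  71  71]
 [144 144 145 147 146 145 144 145 145 145 143 130 101  72  59  60  62  63
   66  67  69  71  72  72]
 [144 144 145 146 146 146 146 144 144 143 139 123  92  66  60  61  62  64
   65  67  70  71  72  73]
 [144 144 145 146 146 147 146 145 144 142 135 113  83  63  59  61  63  66
   67  69  69  71  72  73]
 [145 145 145 146 147 148 148 145 144 140 126  99  72  60  60  62  65  65
   67  69  70  72  72  74]]
```

View pics/f4.png

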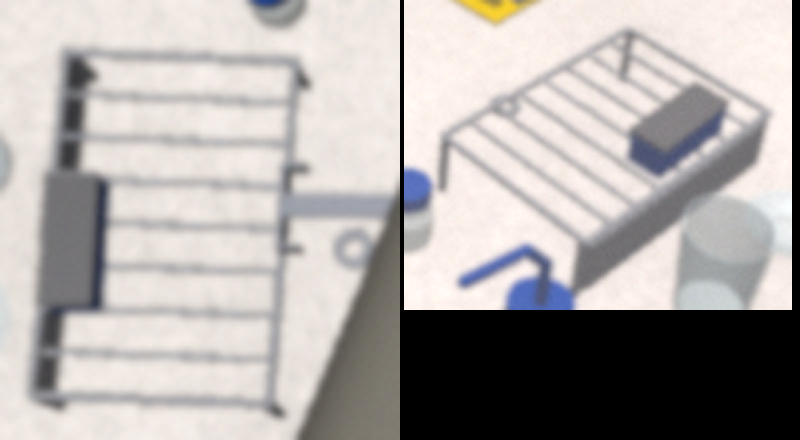

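Picture 9. The collar lies flat at top crop (353,249), about 35 mm in front of the mouth line. The bystanders look unmoved. I carry the probe back.

Emit:
{"method": "play_rows", "body": {"series": [[[-0.3,-1.5,0],-5],[[-0.8,-4,0],-12],[[-1.3,-6.5,0],-19],[[-1.8,-9,0],-26],[[-2.3,-11.5,0],-33]]}}

```text
time_s: 16.52
eef_pos: [0.5003, -0.1838, 0.1759]
tool_rot: [[0.553, 0.833, -0.015], [0.833, -0.553, -0.002], [-0.01, -0.011, -1.0]]
ft_force: [-0.3, -0.5, -2.5]
width: 0.0167
```

Emit:
{"method": "play_rows", "body": {"series": [[[-0.5,-2.4,0],-7],[[-1,-4.8,0],-14],[[-1.5,-7.2,0],-21],[[-2,-9.6,0],-28],[[-2.5,-12,0],-34]]}}

```text
time_s: 16.93
eef_pos: [0.4743, -0.3043, 0.1744]
tool_rot: [[0.926, 0.376, -0.017], [0.376, -0.927, 0.008], [-0.012, -0.014, -1.0]]
ft_force: [-0.0, -1.2, -1.6]
width: 0.0165
```

Emit:
{"method": "play_rows", "body": {"series": [[[-0.5,-2.4,0],-7],[[-1,-4.8,0],-14],[[-1.5,-7.2,0],-21],[[-2,-9.4,0],-27],[[-2.3,-11.3,0],-31]]}}

```text
time_s: 17.35
eef_pos: [0.4496, -0.4186, 0.1726]
tool_rot: [[0.987, -0.161, -0.013], [-0.161, -0.987, 0.016], [-0.016, -0.014, -1.0]]
ft_force: [-0.1, -0.6, -0.4]
width: 0.0167
```

Emit:
{"method": "play_rows", "body": {"series": [[[0,0,0],0],[[0,0,0],0],[[0,0,0],0]]}}

```text
time_s: 17.6
eef_pos: [0.4496, -0.4172, 0.1711]
tool_rot: [[0.987, -0.16, -0.015], [-0.16, -0.987, 0.019], [-0.018, -0.016, -1.0]]
ft_force: [0.2, 0.5, -1.9]
width: 0.0165
```

```bash
python3 st.py
```

```text
17.85 [ 0.4504 -0.4173  0.1725] [ 0.9872 -0.1587 -0.0156] F [ 0.1921  0.3047 -1.8045] M [-0.0227 -0.0135 -0.0093] sd [0.0261 0.0345 0.0216] [0.5502 0.4214 0.3904]
```

Emit:
{"method": "play_rows", "body": {"series": [[[0.2,0,-2],0.3],[[0.3,0.1,-4],0.6],[[0.3,0.1,-6],0.6],[[0.3,0.1,-7],0.6],[[0.3,0.1,-7],0.6]]}}

```text
time_s: 18.27
eef_pos: [0.4527, -0.414, 0.0999]
tool_rot: [[0.989, -0.148, -0.017], [-0.147, -0.989, 0.021], [-0.02, -0.019, -1.0]]
ft_force: [-0.2, 0.4, -2.6]
width: 0.0165
```

```bash
python3 st.py; python3 - <<'E'
from h import *
s=cap('scene')
b=cv2.resize(s['image'][115:195,205:315],None,fx=7,fy=7,interpolation=cv2.INTER_CUBIC)
cv2.imwrite('pics/r1.png',np.clip(b*1.6,0,255).astype(np.uint8))
E
```

```text
18.52 [ 0.454  -0.4174  0.1042] [ 0.9888 -0.1484 -0.0132] F [-0.1258 -0.1778 -1.6523] M [-0.0175 -0.0027  0.0075] sd [0.0423 0.027  0.0277] [0.3716 0.5277 0.4614]
```

View pics/r1.png

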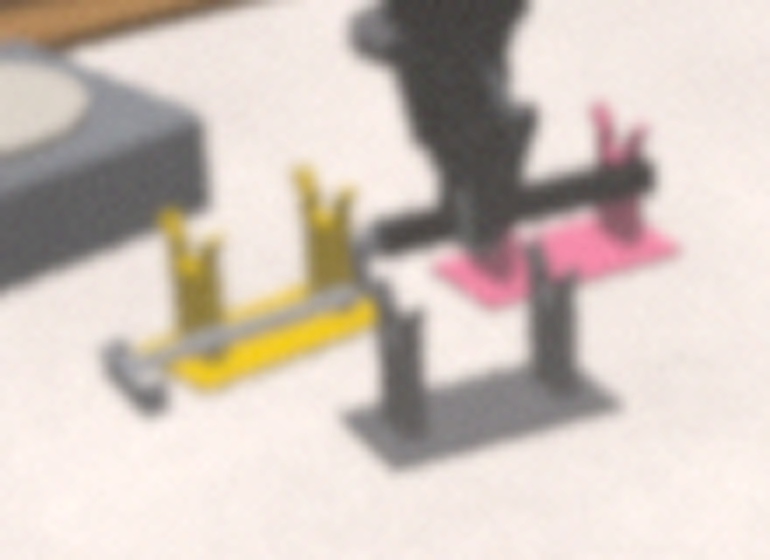

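Picture 10. The handle is above and parallel to the grey rest's slots, so I lower in gently.

Emit:
{"method": "play_rows", "body": {"series": [[[0,0.1,-1],0],[[0,0.1,-2],0],[[0,0.1,-2.7],0],[[0,0.1,-3.2],0],[[0,0.1,-3.4],0]]}}

```text
time_s: 18.98
eef_pos: [0.4533, -0.4153, 0.0683]
tool_rot: [[0.989, -0.149, -0.013], [-0.148, -0.989, 0.017], [-0.016, -0.015, -1.0]]
ft_force: [-0.4, 0.1, -2.3]
width: 0.0169
```

Emit:
{"method": "play_rows", "body": {"series": [[[0,0,-0.3],0],[[0,0,-0.6],0],[[0,0,-0.9],0],[[0,0,-1.1],0],[[0,0,-1.2],0]]}}

```text
time_s: 19.4
eef_pos: [0.4533, -0.4152, 0.056]
tool_rot: [[0.989, -0.149, -0.013], [-0.148, -0.989, 0.017], [-0.016, -0.015, -1.0]]
ft_force: [-0.0, -0.4, -1.8]
width: 0.0165
```

```bash
python3 st.py
```

```text
19.65 [ 0.4534 -0.4155  0.0566] [ 0.9888 -0.1485 -0.0153] F [-0.2902 -0.2555 -2.0231] M [-0.0278 -0.009   0.0107] sd [0.031  0.021  0.0236] [0.273  0.2819 0.1659]
```

Emit:
{"method": "play_rows", "body": {"series": [[[0,0,-0.1],0],[[0,0,-0.2],0],[[0,0,-0.2],0]]}}

```text
time_s: 19.9
eef_pos: [0.4536, -0.4158, 0.0551]
tool_rot: [[0.989, -0.149, -0.012], [-0.148, -0.989, 0.016], [-0.015, -0.014, -1.0]]
ft_force: [0.1, 0.3, -0.2]
width: 0.0168
```

```bash
python3 st.py
```

```text
20.15 [ 0.4536 -0.4158  0.055 ] [ 0.9888 -0.1485 -0.0146] F [-0.1757  0.6002  0.7468] M [ 0.008  -0.011   0.0117] sd [0.025  0.0155 0.04  ] [0.3778 0.1631 0.7523]
```

It's seated: the weight has come off and there's a light reaction. I release and retreat.

Emit:
{"method": "play_rows", "body": {"series": [[[0,0,0],0],[[0,0,0],0],[[0,0,0],0],[[0,0,0],0],[[0,0,0],0]], "hand": 6}}

```text
time_s: 20.57
eef_pos: [0.4535, -0.4158, 0.0549]
tool_rot: [[0.989, -0.149, -0.013], [-0.148, -0.989, 0.016], [-0.015, -0.014, -1.0]]
ft_force: [-0.7, 0.5, 0.1]
width: 0.0602
```

Emit:
{"method": "play_rows", "body": {"series": [[[0,0,1],0],[[0,0,3],0],[[0,0,6],0],[[0,0,9.5],0],[[0,0,13],0]]}}

```text
time_s: 20.98
eef_pos: [0.4531, -0.4155, 0.1866]
tool_rot: [[0.989, -0.149, -0.013], [-0.149, -0.989, 0.016], [-0.016, -0.014, -1.0]]
ft_force: [0.7, -0.3, -0.7]
width: 0.0596
```

Emit:
{"method": "play_rows", "body": {"series": [[[-2,2,2],0],[[-5,5,4],0],[[-7,8,6],0],[[-8,11,6],0],[[-8,14,6],0]]}}

```text
time_s: 21.4
eef_pos: [0.3699, -0.2764, 0.2482]
tool_rot: [[0.988, -0.155, -0.011], [-0.155, -0.988, 0.017], [-0.013, -0.015, -1.0]]
ft_force: [-0.1, -0.2, 0.7]
width: 0.0601
```

Emit:
{"method": "play_rows", "body": {"series": [[[0,0,0],0],[[0,0,0],0],[[0,0,0],0],[[0,0,0],0],[[0,0,0],0]]}}

```text
time_s: 21.82
eef_pos: [0.3695, -0.2779, 0.2484]
tool_rot: [[0.987, -0.158, -0.011], [-0.158, -0.987, 0.016], [-0.014, -0.014, -1.0]]
ft_force: [-0.1, -0.2, 0.2]
width: 0.0601
```

```bash
python3 st.py; cp pics/scene.npz pics/sceneX.npz; python3 - <<'E'
from h import *
t=cap('top','topF.png');s=cap('scene')
a=cv2.resize(t['image'][120:290,120:480],None,fx=2.2,fy=2.2,interpolation=cv2.INTER_CUBIC)
b=cv2.resize(s['image'][120:320,200:465],None,fx=3,fy=3,interpolation=cv2.INTER_CUBIC)[:,:792]
b=cv2.resize(s['image'][120:200,205:335],None,fx=2.75,fy=2.75,interpolation=cv2.INTER_CUBIC)
c=cv2.resize(s['image'][215:320,320:470],None,fx=2.1,fy=2.1,interpolation=cv2.INTER_CUBIC)
m=np.zeros((600,792,3),np.uint8);m[:374]=a[:,:792];m[376:376+220,:b.shape[1]]=b;m[376:376+220,400:400+c.shape[1]]=c[:220]
cv2.imwrite('pics/end.png',np.clip(m*1.6,0,255).astype(np.uint8))
E
```

```text
22.07 [ 0.3696 -0.277   0.2481] [ 0.9876 -0.1565 -0.0141] F [ 0.1036 -0.0053 -0.01  ] M [-0.0243 -0.0087 -0.0081] sd [0.0314 0.0327 0.0285] [0.2983 0.6368 0.2065]
```

View pics/end.png

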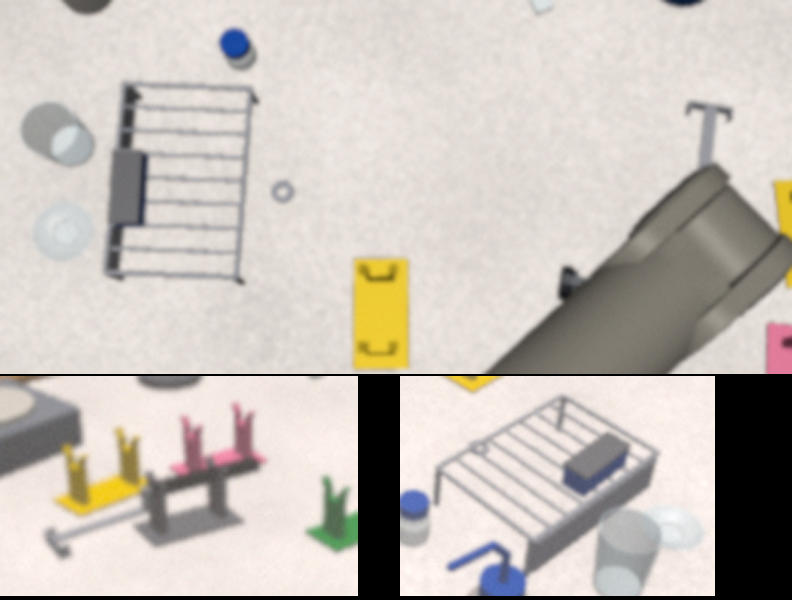

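Picture 11. The probe is seated on the grey rest (scene crop about (200,480)), and the collar lies flat in front of the mouth (top crop (283,191)). The jar, beaker, dish and slide box are in place and the gripper is clear.

```bash
python3 - <<'E'
from h import *
t=load('top');print(plane(t,[[248.2,206.7]],.0025)); print(arm.close_job())
E
```

```text
[[0.53046712 0.10504625 0.0025    ]]
the job is handed in; nothing more can be done
None
```

The collar now lies on the bench just outside the shelf mouth, the probe is back on its grey rest, and I have handed the job in at about 22 s of the 53 s allowed.

- **Collar:** its final centre is (0.530, 0.105), about 42 mm in front of the mouth line (y ≈ 0.147), so its near edge is about 27 mm clear. It looks flat in both views.
- **Probe forces:** I felt for the bench by wrist torque and dragged at about 1 N. I read force only between steps, and saw no sign of pressing hard on bench or shelf.
- **Probe on its rest:** the last picture shows it seated in the same place as at the start. The force reading also showed the rest taking its weight before I released it.
- **Bystanders:** the jar, beaker, dish and slide box look unmoved. I judged this by eye from the pictures.

Two checks disagreed slightly. Some points differed by up to 7 mm between the two camera views, and the tool was tilted about 0.9° when I set the probe down. Neither showed any effect in the last picture.

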